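# Lift the rotor out of an open centrifuge with its bayonet key

### The arm

A 7-joint arm with a two-finger parallel gripper is mounted at the origin on a cart in front of the work surface, level with it; the furniture and walls round the work are solid. World frame = base frame: x ahead of the robot, y to its left, z up, the work surface at z = 0. Lengths are in m, angles in rad, forces in N, time in s.
With the tool pointing down it reaches from about 0.425 to 0.95 m from the base axis. Payload 4.7 kg.
Tool frame: the origin (TCP) lies at the very end of the fingers, on their centre line; the grasp point (between the pads) lies 19 mm behind it; z points along the fingers, y is the line along which they close (so a half turn about z gives the same grasp; the last joint's range is limited). The gripper opens to 85 mm and grips with 20 to 120 N. Pads are 22 mm wide; open, the fingers measure 114 mm over their backs; the gripper's body (76 mm by 85 mm) begins 54 mm behind the grasp point. The pads swing forward as they close: fully open they stand 13 mm farther back than shut.
Start: joints at [-0.029, 0.469, -0.049, 1.532, 0.024, 1.141, -0.082], TCP at [0.675, 0, 0.231] pointing down, gripper open.
Joint ranges: [-2.59, 2.59], [-0.33, 1.99], [-1.39, 1.29], [0.1, 2.45], [-1.04, 4.18], [0.21, 1.99], [-2.66, 2.66]. Speed limits (rad/s): [2.57, 2.57, 3.14, 3.14, 3.14, 3.14, 3.14].

### API

Orientations are given as a unit quaternion [x, y, z, w].
In Python, from workcell import * gives the robot as it stands.
- The arm moves only by the tool step_arm, never from a script. Its argument "rows" is a list of rows, each a list of 5 numbers: the shift along the tool's x, y, z in units of 60 mm (1.0 is 60 mm), then the turn about the tool's z in units of 5 degrees (1.0 is 5 degrees), then the finger opening in mm, from 0 to 85.4. In form: [[tx, ty, tz, turn, grip], ...]. A call has 1 to 12 rows; each row shifts and turns the commanded pose from where the row before left it, along the tool's axes as they then stand; what a row does not reach is not made up. A row lasts 1/8 s, in which the tool goes at most 62.5 mm and 10.7 degrees, less where a joint would pass 70% of its speed; a pose out of reach is approached as far as the arm can. A call is refused whole if a number of a shift passes 1 or a number of a turn 1, either way. A call with a gripper value outside its range is refused whole. The fingers move at their own pace and stop on an object; "grip_force" is the grip in N (left out, the last holds). Time passes only in rows, so rows that do not move let the fingers close. It gives the time, the measured TCP pose, the force, the opening and the grip force at its end, in the units of the state.
- read_state(): the state, without advancing time (a new reading comes with each control period).
- get_image(name): name is "scene" or "side" or "wrist"; returns a dict with "pixels" (384x512x3 uint8, red, green, blue), "depth" (384x512 float32, m along the optical axis (not along the pixel's ray), 0 where there is no reading), "fovy" (degrees; the focal length in pixels is half the picture's height over the tangent of half this angle, whatever the lens; pixels are square), "cx", "cy" (the principal point, pixels), "R" (3x3) and "t" (3): a world point X has camera coordinates R X + t; the wrist camera has in their place "mount" (4x4, takes a point from camera to tool coordinates, whose origin is the TCP and whose axes are the flange's). Camera axes: x right, y down, z forward; pixel columns grow to the right and rows downward; lengths in m; the calibration is good to about 2 mm. A picture is of the moment at which its call begins: read the wrist's pose just before it.
- sign_off(): hands the job in; it is judged then, once.
The state is a dict: "t": time; "qpos": joint angles; "qd": joint speeds; "effort": joint torques, N m; "tcp_pos": TCP position; "tcp_rot": TCP orientation; "ft_force": force on the tool from outside, world axes, zero at the start; "torque": the same for the moment, N m; "opening": finger opening in m; "grasp_force": force on a finger pad.
Only numpy, scipy, OpenCV 4.12 (cv2) and the standard library are available. Lean on these libraries where they do the work, as an engineer would, in place of code of your own. Each camera call takes 0.05 s, during which the arm holds its last target. There are 200 camera calls.

### The job

The small centrifuge is open so that a colleague can wipe out its bowl: take the T-handled lifting key out of its holder, pass the key's T-shaped foot down through the slot in the rotor's hub until the collar meets the hub, and give it a quarter turn so that the foot catches under the hub. Then lift the rotor straight up by the key until its underside is about 5 cm above the rim of the bowl, and finish while holding it there over the bowl, level and still. Touch the rotor only with the key, do not tip it, and leave the reagent bottle, the timer and the roll of tape where they are.

Things in the scene. Friction and masses are not known exactly. Their poses are not given: they have to be found in the camera images.
- key: Lifting key, loose, 0.15 kg, 96 mm tall, upright in its holder. Origin: underside of the foot, on the shaft's axis; z up the shaft, x along foot and handle bar, which are parallel (a half turn looks the same). Foot 26 (x) x 8 (y) x 9 mm, flat on top, rounded below. Shaft 8 mm in diameter. Collar 24 mm in diameter, z 20 to 29 mm. Handle z 80 to 96 mm.
- key_handle (a point): Centre of the key's handle, 88 mm above the underside of the foot; axes as the key. The handle is a black plastic bar 66 (x) x 14 (y) x 16 mm (z) with an 18 mm wide boss below it; grip it across its 14 mm width.
- key_holder: Fixed white block 76 (x) x 62 (y) x 45 mm on a steel foot plate 100 x 86 mm. Slot in its top 32 (x) x 13 mm (y), 29 mm deep, where the key stands, its collar resting on the top; the key comes straight up out of it. Origin: centre of the underside, z up.
- rotor: Centrifuge rotor, loose, aluminium, about 0.6 kg, 132 mm in diameter, 50 mm high over the hub, 18 inclined bores round the hub. Origin: centre of its underside, z up; x along the slot in the hub (a half turn is the same). It sits 34 mm above the bench on the drive, whose cone enters it by 16 mm; it lifts straight up.
- rotor_slot (a point): Centre of the slot's mouth in the flat hub top (hub 45 mm in diameter), 50 mm above the rotor's underside; x along the slot. Slot 29 (x) x 11 mm (y), through a roof 8.5 mm thick; below it a hollow 34 mm in diameter. With the key's collar on the hub its foot's underside lies 20 mm below this point and the foot turns freely.
- rotor_groove (a point): Centre of the groove under the hub's roof, 6 mm below the slot's mouth: 14 mm wide, 2.5 mm deep, along the rotor's y (across the slot). After a quarter turn, either way, and a pull upwards the flat top of the key's foot seats flat in it.
- centrifuge: White bench centrifuge, fixed, open, 296 x 230 mm, 85 mm high; control panel in front (-x); grey lid standing open behind (+x), 206 mm wide, its lower edge 0.12 m behind the bowl's axis, leaning back 23 degrees, top 290 mm above the bench. Origin: on the bench under the axis of the round bowl, z up.
- bowl_rim (a point): Centre of the bowl's rim, on its axis, 85 mm above the bench (a rubber seal stands 3 mm higher); the bowl is 162 mm in diameter.
- buffer_bottle: Bystander: white reagent bottle with screw cap, 38 mm in diameter, 118 mm tall; origin centre of its underside.
- timer: Bystander: small lab timer, 74 x 64 x 21 mm; origin centre of its underside.
- tape_roll: Bystander: roll of brown tape lying flat, 93 mm in diameter, 48 mm high; origin centre of its underside.
There are look-alikes about, which are no part of the job. What is shaped like the key but pink is not meant.

How it is judged:
By the outcome, as a careful person would: the job done as asked, in the order asked, and still so for the second after the job is handed in, while the arm keeps its last pose, push and grip.
It also fails if it takes over 51 s, if anything falls off the work surface, if the arm or the gripper's body presses on something with over 40 N, if the wrist force passes 120 N, or if a joint passes its speed limit or range.

## Working session

There is one attempt and no reset: what is moved stays moved. The work goes in short steps, Python scripts to look and compute and a tool call to move; the robot and the scene stay as the last step left them, time stands still between calls to the robot, and variables do not carry over. Pictures are saved under pics/ and viewed, at most 10 in all, crops included, and the job is handed in when it is done.

Besides the shell and the picture viewer there is one more tool, called after "Request:" as name([rows], argument=value, ...), one row to a line, values as JSON. step_arm: Moves the arm, as the interface text tells. Its arguments: {"type":"object","properties":{"rows":{"type":"array"},"grip_force":{"type":"number"}},"required":["rows"]}

```bash
mkdir -p pics
cat > h.py <<'E'
from workcell import *
import numpy as np, cv2
from scipy.spatial.transform import Rotation as Ro
def cloud(name):
    s=read_state(); im=get_image(name); d=im["depth"]; h,w=d.shape
    f=h/2/np.tan(np.radians(im["fovy"])/2)
    v,u=np.mgrid[:h,:w]
    P=np.stack([(u-im["cx"])/f*d,(v-im["cy"])/f*d,d],-1)
    if "mount" in im:
        M=np.array(im["mount"]); P=P@M[:3,:3].T+M[:3,3]
        P=P@Ro.from_quat(s["tcp_rot"]).as_matrix().T+np.array(s["tcp_pos"])
    else: P=(P-np.array(im["t"]))@np.array(im["R"])
    P[d==0]=np.nan
    return im["pixels"],P
E
python3 - <<'E'
from h import *
a=[]
for n in("scene","side","wrist"):
    p,P=cloud(n); np.savez(n,p=p,P=P); a.append(p)
cv2.imwrite("pics/1.png",cv2.resize(np.vstack([np.hstack(a[:2]),np.hstack([a[2],a[2]*0])]),(800,600))[:,:,::-1])
print(read_state())
E
```

```text
{'t': 0.15, 'qpos': array([-0.02889514,  0.46927298, -0.0485859 ,  1.53339166,  0.02411214,
        1.14102463, -0.08231724]), 'qd': array([ 1.36704474e-03, -2.41241697e-03, -8.44387765e-04, -3.10116819e-03,
        6.24711267e-04,  1.68332907e-04, -6.43528723e-06]), 'effort': array([ 3.33697863e-04, -5.10767841e+01, -4.67274967e-02, -2.37979531e+01,
        1.07760131e-02,  5.44104041e-03, -2.80327527e-05]), 'tcp_pos': array([6.74559922e-01, 5.99671805e-06, 2.30502952e-01]), 'tcp_rot': array([ 7.07106616e-01,  7.07106543e-01, -5.55821073e-04, -5.11515359e-04]), 'ft_force': array([-0.21657007,  0.04402271, -0.07274131]), 'torque': array([-0.01947122,  0.03444658, -0.01030852]), 'grasp_force': 0.0, 'opening': 0.08551277514086436}
```

View pics/1.png

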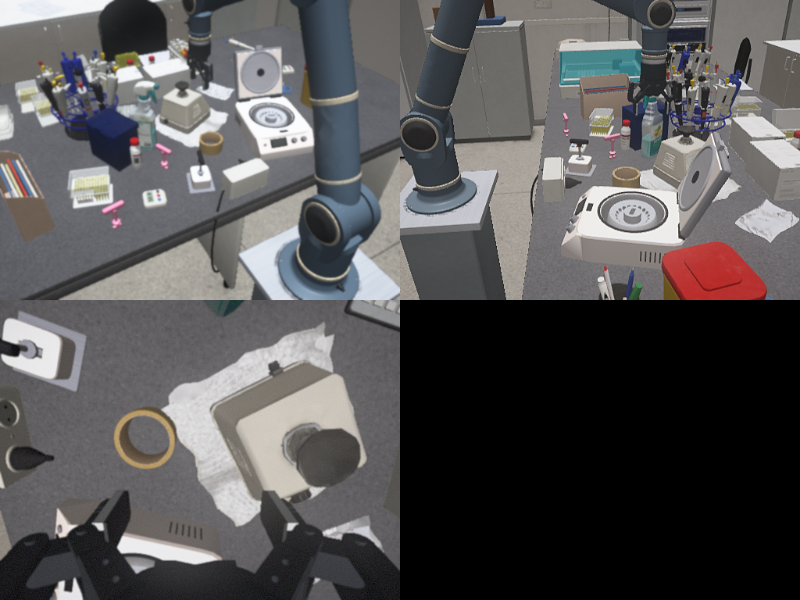

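The scene view shows the black-handled key in its white holder at about (256,198) of the full picture. The pink look-alikes are near (210,198) and (145,270). The side view has the rotor hub at about (294,271) and the key at (228,190). The black key is the one in the white holder with the steel plate. I'll confirm that in an enlarged crop and measure it.

Run:
```python
from h import *
L={n:np.load(n+".npz") for n in("scene","side","wrist")}
for n,(u,v) in {"scene":(256,198),"side":(228,190),"wrist":(25,55)}.items():
    P=L[n]["P"];p=L[n]["p"].astype(int)
    print(n,P[v-8:v+9:4,u].round(3).tolist())
# key handle: dark points z .10-.125 near holder
P=L["scene"]["P"];c=np.nanmedian(P[190:240,245:268][(P[190:240,245:268,2]>.03)],0);print("c",c)
for n in L:
    P=L[n]["P"].reshape(-1,3);p=L[n]["p"].reshape(-1,3).astype(int)
    near=np.hypot(P[:,0]-c[0],P[:,1]-c[1])<.07
    for nm,m in(("handle",near&(P[:,2]>.100)&(P[:,2]<.13)),("htop",near&(abs(P[:,2]-.045)<.003)&(p.min(1)>140))):
        q=P[m]
        if len(q)>8:
            r=cv2.minAreaRect(q[:,:2].astype(np.float32)*1000); print(n,nm,len(q),q.mean(0).round(4),r)
# rotor/bowl
P=L["side"]["P"]; print(P[255:300:6,294].round(3).tolist())
q=P.reshape(-1,3); 
a=L["side"]["p"][225:315,220:370]; b=L["scene"]["p"][110:200,270:410]
k=L["side"]["p"][165:225,205:275]; k2=L["scene"]["p"][170:260,190:310]
f=lambda x:cv2.resize(x,(400,300),interpolation=2)
cv2.imwrite("pics/2.png",np.vstack([np.hstack([f(a),f(b)]),np.hstack([f(k),f(k2)])])[:,:,::-1])
```

```text
scene [[0.598, 0.032, 0.012], [0.468, 0.107, 0.121], [0.454, 0.115, 0.122], [0.441, 0.122, 0.121], [0.43, 0.128, 0.119]]
side [[0.447, 0.112, 0.111], [0.446, 0.107, 0.101], [0.446, 0.113, 0.086], [0.445, 0.11, 0.075], [0.446, 0.24, -0.001]]
wrist [[0.441, 0.131, 0.043], [0.441, 0.127, 0.044], [0.445, 0.123, 0.051], [0.455, 0.117, 0.067], [0.483, 0.108, 0.106]]
c [0.44363979 0.11855968 0.04498365]
scene handle 123 [0.4457 0.1177 0.1177] ((449.0576477050781, 115.52738189697266), (15.07972526550293, 64.32987976074219), 71.86500549316406)
scene htop 340 [0.4472 0.1167 0.0446] ((449.2193603515625, 115.537109375), (61.120933532714844, 75.83120727539062), 70.19779968261719)
side handle 157 [0.4487 0.1103 0.1132] ((448.5356750488281, 111.53942108154297), (14.517961502075195, 64.62908172607422), 71.77069854736328)
side htop 192 [0.4492 0.1085 0.0437] ((449.59515380859375, 112.44962310791016), (62.907470703125, 73.07831573486328), 67.34449005126953)
wrist handle 454 [0.479  0.1076 0.1161] ((471.1523742675781, 109.35816955566406), (14.149876594543457, 27.12662696838379), 71.59443664550781)
wrist htop 3204 [0.456  0.1165 0.0438] ((451.9049072265625, 115.60791015625), (60.8446044921875, 75.17115020751953), 70.17098236083984)
[[0.578, -0.199, 0.071], [0.574, -0.224, 0.072], [0.568, -0.26, 0.082], [0.566, -0.272, 0.076], [0.563, -0.291, 0.075], [0.563, -0.293, 0.062], [0.557, -0.33, 0.077], [0.552, -0.359, 0.086]]
```

View pics/2.png

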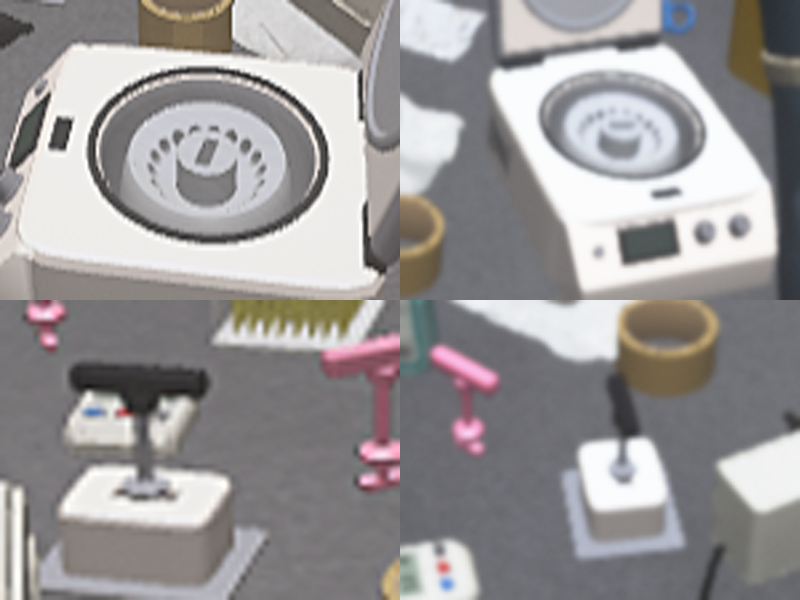

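The crops confirm it: the black key stands upright in the white holder at side px (228,190). The pink ones are look-alikes. The rotor with its slotted hub is in the open centrifuge. I'll fit the hub and bowl and get the wrist mount.

Run:
```python
from h import *
M=np.array(get_image("wrist")["mount"]);print(M.round(3).tolist(),get_image("wrist")["fovy"])
for n in("side","scene"):
    d=np.load(n+".npz");P=d["P"].reshape(-1,3);p=d["p"].reshape(-1,3).astype(int)
    near=np.hypot(P[:,0]-.568,P[:,1]+.265)<.12
    m=near&(abs(P[:,2]-.087)<.006)&(p.max(1)<90)
    q=P[m]; A=np.c_[2*q[:,:2],np.ones(len(q))];s=np.linalg.lstsq(A,(q[:,:2]**2).sum(1),rcond=None)[0]
    print(n,"seal",len(q),s[:2].round(4),np.sqrt(s[2]+s[0]**2+s[1]**2))
    m=(np.hypot(P[:,0]-s[0],P[:,1]-s[1])<.03)&(abs(P[:,2]-.083)<.004);q=P[m]
    print("hub",len(q),q.mean(0).round(4),cv2.minEnclosingCircle(q[:,:2].astype(np.float32)))
```

```text
[[-0.001, -0.955, -0.298, 0.076], [1.0, -0.001, 0.001, -0.0], [-0.001, -0.298, 0.955, -0.142], [0.0, 0.0, 0.0, 1.0]] 67.6162284929752
side seal 478 [ 0.5664 -0.2712] 0.0894984237412835
hub 221 [ 0.5714 -0.2755  0.0825] ((0.5716124773025513, -0.2737388014793396), 0.023715689778327942)
scene seal 0 [0. 0.] 0.0
hub 0 [nan nan nan] ((0.0, 0.0), 0.0)<stdin>:10: RuntimeWarning: Mean of empty slice.
  ret = um.true_divide(
```

Request:
step_arm([
  [-0.6,-0.6,0,0,85],
  [-0.8,-0.6,0,0,85],
  [-0.9,-0.5,0,0,85],
  [-0.9,0,0,0,85],
  [-0.9,0,0,0,85],
  [-0.7,0,0,0,85],
  [-0.3,0,0,0,85],
  [0,0,0,0,85],
  [0,0,0,0,85],
])

```text
t: 1.38
tcp_pos: [0.5738, -0.3032, 0.2312]
tcp_rot: [0.706, 0.708, 0.001, -0.001]
ft_force: [-0.6, 0.6, 0.4]
opening: 0.0848
grasp_force: 0.0
```

Run:
```python
from h import *
print(read_state()["tcp_pos"],read_state()["qpos"])
p,P=cloud("wrist");np.savez("w2",p=p,P=P)
cv2.imwrite("pics/3.png",cv2.resize(p,(800,600))[:,:,::-1])
q=P.reshape(-1,3)
m=(np.hypot(q[:,0]-.571,q[:,1]+.273)<.03)&(abs(q[:,2]-.084)<.004);h=q[m]
print(len(h),h.mean(0),cv2.minEnclosingCircle(h[:,:2].astype(np.float32)))
```

```text
[ 0.57377981 -0.30318201  0.23118489] [ 0.39028872  0.42460311  0.04390933  1.6031401  -0.02204001  1.11493292
  0.44329729]
1240 [ 0.57318002 -0.27212469  0.08301103] ((0.5733540654182434, -0.27265092730522156), 0.022664247080683708)
```

View pics/3.png

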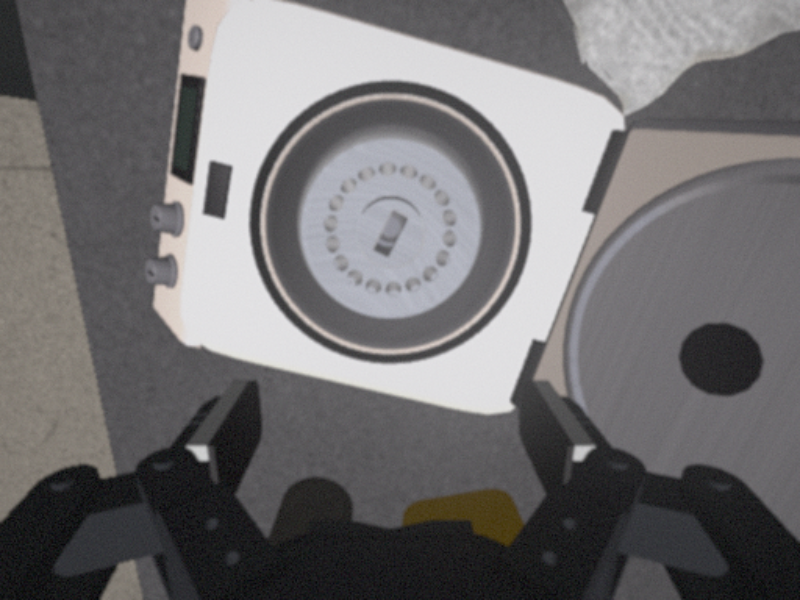

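The hub slot is at about (390,232) in the 800-wide picture and runs up and to the right, roughly 65° in world. I'll measure it precisely.

Run:
```python
from h import *
d=np.load("w2.npz");p=d["p"].astype(int);P=d["P"]
s=read_state();im=get_image("wrist");M=np.array(im["mount"]);R=Ro.from_quat(s["tcp_rot"]).as_matrix()
f=192/np.tan(np.radians(im["fovy"])/2)
def plane(u,v,z):
    r=np.stack([(u-im["cx"])/f,(v-im["cy"])/f,np.ones_like(u,float)],-1)@M[:3,:3].T@R.T
    o=R@M[:3,3]+s["tcp_pos"]
    return o+r*((z-o[2])/r[...,2])[...,None]
v,u=np.mgrid[:384,:512]
X=plane(u,v,.084)
near=np.hypot(X[...,0]-.5733,X[...,1]+.2723)<.019
g=p.mean(2);print("med",np.median(g[near]))
for nm,m in(("dark",near&(g<np.median(g[near])-12)),("deep",near&(P[...,2]<.079))):
    m=cv2.morphologyEx(m.astype(np.uint8),cv2.MORPH_OPEN,np.ones((2,2)))
    q=X[m>0][:,:2]; e=np.linalg.eigh(np.cov(q.T))[1][:,1]
    print(nm,len(q),q.mean(0),np.degrees(np.arctan2(e[1],e[0])),cv2.minAreaRect((q*1000).astype(np.float32)))
c=p[125:175,220:280].astype(np.uint8)
cv2.imwrite("pics/4.png",cv2.resize(c,(720,600),interpolation=cv2.INTER_CUBIC)[:,:,::-1])
```

```text
med 176.33333333333334
dark 346 [ 0.57441895 -0.27313441] 62.983152624917366 ((574.4652709960938, -273.08697509765625), (29.826814651489258, 12.307148933410645), 63.3547477722168)
deep 292 [ 0.57438336 -0.2728214 ] 63.66492813043628 ((574.429931640625, -273.03826904296875), (28.024396896362305, 10.401226043701172), 63.401729583740234)
```

View pics/4.png

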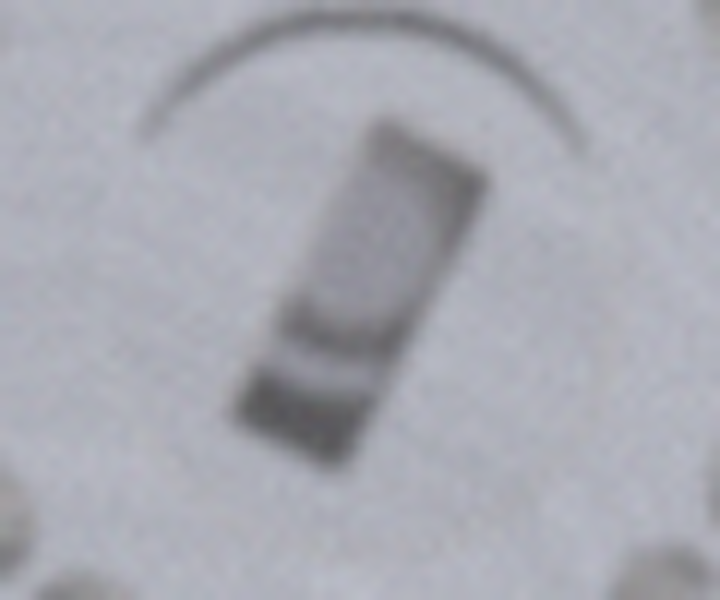

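Request:
step_arm([
  [0.6,-0.2,0,0,85],
  [0.9,-0.3,0,0,85],
  [1.0,-0.3,0,0,85],
  [1.0,-0.3,0,0,85],
  [1.0,-0.3,0,0,85],
  [1.0,-0.3,0,0,85],
  [0.9,-0.25,0,0,85],
  [0.55,-0.13,0,0,85],
  [0,0,0,-1,85],
  [0,0,0,-1,85],
  [0,0,0,-1,85],
  [0,0,0,-1,85],
])

```text
t: 2.98
tcp_pos: [0.4477, 0.1117, 0.2316]
tcp_rot: [0.571, 0.821, 0.0, 0.0]
ft_force: [0.3, 0.1, 0.5]
opening: 0.0852
grasp_force: 0.0
```

Request:
step_arm([
  [0,0,0,-1,85],
  [0,0,0,-1,85],
  [0,0,0.1,-1,85],
  [0,0,0.2,-1,85],
  [0,0,0.2,-1,85],
  [0,0,0.2,-1,85],
  [0,0,0.1,-1,85],
  [0,0,0,-1,85],
  [0,0,0,-1,85],
  [0,0,0,-1,85],
  [0,0,0,-0.4,85],
  [0,0,0,0,85],
])

```text
t: 4.47
tcp_pos: [0.4481, 0.111, 0.1835]
tcp_rot: [0.156, 0.988, 0.0, 0.0]
ft_force: [-0.4, 0.3, 0.3]
opening: 0.0848
grasp_force: 0.0
```

```bash
cat > k.py <<'E'
from h import *
s=read_state();R=Ro.from_quat(s["tcp_rot"]).as_matrix()
print(s["tcp_pos"],"yaw y",np.degrees(np.arctan2(R[1,1],R[0,1])),"j7",s["qpos"][6])
p,P=cloud("wrist");np.savez("w3",p=p,P=P)
q=P.reshape(-1,3);c=p.reshape(-1,3).max(1)
m=(np.hypot(q[:,0]-.449,q[:,1]-.114)<.05)&(abs(q[:,2]-.121)<.005);h=q[m]
r=cv2.minAreaRect(h[:,:2].astype(np.float32)*1000);print(len(h),h.mean(0),r)
e=R.T@(np.array([*r[0],121])/1000-s["tcp_pos"]);print("handle top in tool",e*1000)
cv2.imwrite("pics/5.png",p[:,:,::-1])
E
python3 k.py
```

```text
[0.44812357 0.11098801 0.18346483] yaw y 72.01964015527761 j7 0.8388141220033479
1417 [0.44891146 0.11614688 0.11945043] ((450.78076171875, 115.7590103149414), (13.810495376586914, 65.28524780273438), 71.87303161621094)
handle top in tool [-1.0385387   5.34746247 62.46602485]
```

View pics/5.png

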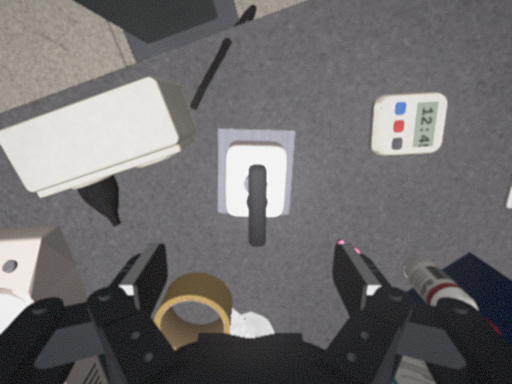

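The wrist view shows the key bar at (257,205), midway between the fingers to within about 5 mm, with the tape roll and timer clear below. I'll correct that 5 mm in tool y, go down and grip.

Request:
step_arm([
  [0,0.08,0.2,0,85],
  [0,0,0.4,0,85],
  [0,0,0.4,0,85],
  [0,0,0.3,0,85],
  [0,0,0.14,0,60],
  [0,0,0,0,30],
  [0,0,0,0,16],
  [0,0,0,0,10],
  [0,0,0,0,10],
  [0,0,0,0,10],
], grip_force=40)

```text
t: 5.78
tcp_pos: [0.4506, 0.1154, 0.0977]
tcp_rot: [0.156, 0.988, 0.0, 0.001]
ft_force: [0.4, 1.0, 5.5]
opening: 0.0154
grasp_force: 39.2
```

Request:
step_arm([
  [0,0,0,0,10],
  [0,0,-0.1,0,10],
  [0,0,-0.2,0,10],
  [0,0,-0.3,0,10],
  [0,0,-0.4,0,10],
  [0,0,-0.4,0,10],
  [0,0,-0.3,0,10],
  [0,0,-0.2,0,10],
  [0,0,0,0,10],
  [0,0,0,0,10],
], grip_force=90)

```text
t: 7.02
tcp_pos: [0.4493, 0.1148, 0.2103]
tcp_rot: [0.156, 0.988, -0.0, -0.001]
ft_force: [-0.0, -0.0, -0.7]
opening: 0.0127
grasp_force: 88.3
```

```bash
cat > g.py <<'E'
import sys
from h import *
s=read_state();R=Ro.from_quat(s["tcp_rot"]).as_matrix();t=s["tcp_pos"]
print(s["t"],t,"yaw y",np.degrees(np.arctan2(R[1,1],R[0,1])),"j7",s["qpos"][6],s["opening"],s["ft_force"])
a=[]
for n in("side","scene","wrist"):
    p,P=cloud(n);np.savez("g_"+n,p=p,P=P);T=(P-t)@R   # tool coords
    g=p.max(2)
    m=(abs(T[...,0])<.045)&(abs(T[...,1])<.012)&(T[...,2]>-.033)&(T[...,2]<-.005) if n=="wrist" else (abs(T[...,0])<.03)&(abs(T[...,1])<.03)&(T[...,2]>.004)&(T[...,2]<.085)
    q=T[m]; print(n,len(q))
    if n=="wrist" and len(q): print(np.percentile(q,[1,50,99],axis=0).round(4))
    elif len(q):
        for lo in np.arange(.005,.085,.008):
            z=q[(q[:,2]>=lo)&(q[:,2]<lo+.008)]
            if len(z)>3: print(round(lo,3),len(z),z.mean(0).round(4),np.ptp(z,axis=0).round(3))
    v,u=np.where(m); 
    c=(int(np.median(v)),int(np.median(u))) if len(v) else (192,256)
    r=45 if n!="wrist" else 150
    k=p[max(0,c[0]-r):c[0]+r,max(0,c[1]-r):c[1]+r]; a.append(cv2.resize(k,(266,400),interpolation=2) if 0 else cv2.resize(k,(266,266),interpolation=2))
cv2.imwrite(sys.argv[1],np.hstack(a)[:,:,::-1])
E
python3 g.py pics/6.png
```

```text
7.025 [0.44930684 0.11483841 0.21026837] yaw y 71.99742011696213 j7 0.845454018813995 0.012699347494984905 [-0.01883443 -0.01901042 -0.73019081]
side 118
0.005 7 [-0.0012 -0.0049  0.0091] [0.006 0.005 0.005]
0.013 10 [ 0.0001 -0.0031  0.0176] [0.007 0.011 0.007]
0.021 8 [ 0.0009 -0.0032  0.0261] [0.007 0.007 0.006]
0.029 8 [ 0.0008 -0.0034  0.0334] [0.006 0.004 0.006]
0.037 9 [ 0.0018 -0.0037  0.0419] [0.006 0.009 0.006]
0.045 30 [-0.0008 -0.0067  0.0479] [0.023 0.017 0.007]
0.053 8 [ 0.0008 -0.0071  0.0551] [0.016 0.007 0.006]
0.061 26 [ 0.0011 -0.003   0.0655] [0.024 0.012 0.007]
0.069 12 [-0.0015 -0.0033  0.0712] [0.021 0.009 0.005]
scene 107
0.013 7 [ 0.0015 -0.001   0.0175] [0.005 0.005 0.006]
0.021 9 [ 0.0026 -0.0013  0.0252] [0.005 0.006 0.008]
0.029 7 [ 0.0022 -0.0008  0.0335] [0.005 0.008 0.006]
0.037 21 [0.0027 0.0008 0.0424] [0.018 0.015 0.007]
0.045 38 [ 0.0048 -0.0005  0.048 ] [0.021 0.023 0.008]
0.061 19 [0.0069 0.     0.065 ] [0.017 0.008 0.007]
wrist 4182
[[-0.0306 -0.0113 -0.032 ]
 [ 0.0106 -0.0006 -0.0217]
 [ 0.0323  0.0113 -0.0078]]
```

View pics/6.png

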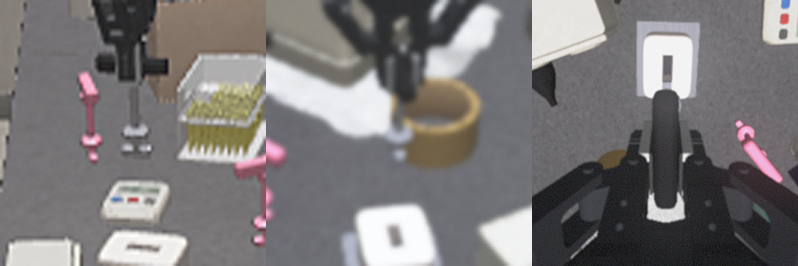

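The key is held upright with its foot about 73 mm below the TCP, and the holder slot is empty. Next I carry it over the rotor and turn it to match the slot.

Request:
step_arm([
  [-0.2,-0.3,0,0,10],
  [-0.4,-0.55,0,0,10],
  [-0.5,-0.7,0,0,10],
  [-0.5,-0.7,0,0,10],
  [-0.5,-0.7,0,0,10],
  [-0.5,-0.7,0,0,10],
  [-0.5,-0.7,0,0,10],
  [-0.5,-0.6,0,0,10],
  [-0.28,-0.4,0,0,10],
  [-0.1,-0.17,0,0,10],
  [0,0,0,0.5,10],
  [0,0,0,1,10],
])

```text
t: 8.68
tcp_pos: [0.5744, -0.2723, 0.2103]
tcp_rot: [0.221, 0.975, 0.001, -0.001]
ft_force: [0.1, 0.4, -1.9]
opening: 0.0129
grasp_force: 88.3
```

Request:
step_arm([
  [0,0,0,1,10],
  [0,0,0,1,10],
  [0,0,0,1,10],
  [0,0,0,1,10],
  [0,0,0,1,10],
  [0,0,0,1,10],
  [0,0,0,1,10],
  [0,0,0,1,10],
  [0,0,0,1,10],
  [0,0,0,1,10],
  [0,0,0,1,10],
  [0,0,0,1,10],
])

```text
t: 10.18
tcp_pos: [0.5745, -0.2719, 0.2105]
tcp_rot: [0.679, 0.734, 0.0, -0.001]
ft_force: [-0.5, -0.6, -1.1]
opening: 0.0128
grasp_force: 88.3
```

Request:
step_arm([
  [0,0,0.1,1,10],
  [0,0,0.2,1,10],
  [0,0,0.2,1,10],
  [0,0,0.1,1,10],
  [0,0,0,1,10],
  [0,0,0,1,10],
  [0,0,0,0.22,10],
  [0,0,0,0,10],
  [0,0,0,0,10],
])

```text
t: 11.3
tcp_pos: [0.5746, -0.2734, 0.1749]
tcp_rot: [0.851, 0.526, 0.0, -0.0]
ft_force: [-0.2, -0.0, -1.7]
opening: 0.0128
grasp_force: 88.3
```

Run:
```python
from h import *
s=read_state();R=Ro.from_quat(s["tcp_rot"]).as_matrix();t=np.array(s["tcp_pos"])
print(s["t"],t,R.round(4).tolist(),"x ang",np.degrees(np.arctan2(R[1,0],R[0,0])),"j7",s["qpos"][6],s["ft_force"])
e=R.T@(np.array([.5744,-.2731,.084])-t);print("slot in tool mm",e*1000)
a=[]
for n in("side","scene"):
    im=get_image(n);f=192/np.tan(np.radians(im["fovy"])/2);pr=lambda X:(lambda c:(c[:2]/c[2]*f+[im["cx"],im["cy"]]))(np.array(im["R"])@X+im["t"])
    p=im["pixels"].copy();c=pr(np.array([.5744,-.2731,.1]));u,v=c.astype(int)
    print(n,"slot px",pr(np.array([.5744,-.2731,.084])),"crop",u-30,v-35)
    for z in(.02,.073):print("key axis px z",z,pr(t+R@np.array([.0008,0,z])))
    a.append(cv2.resize(p[v-35:v+25,u-30:u+30],(400,400),interpolation=cv2.INTER_CUBIC))
cv2.imwrite("pics/7.png",np.hstack(a)[:,:,::-1])
```

```text
11.3 [ 0.57459605 -0.27339883  0.17486867] [[0.4469, 0.8946, -0.0], [0.8946, -0.4469, 0.0003], [0.0003, -0.0002, -1.0]] x ang 63.45507365500574 j7 0.03496042493437215 [-0.23424848 -0.02569394 -1.72616932]
slot in tool mm [ 0.15340593 -0.29467327 90.86876885]
side slot px [298.32906875 269.83794295] crop 268 228
key axis px z 0.02 [299.25381094 239.47552481]
key axis px z 0.073 [298.73429561 262.26176033]
scene slot px [346.64341217 146.6216558 ] crop 317 107
key axis px z 0.02 [349.70681212 126.8349921 ]
key axis px z 0.073 [347.22654884 141.71298579]
```

View pics/7.png

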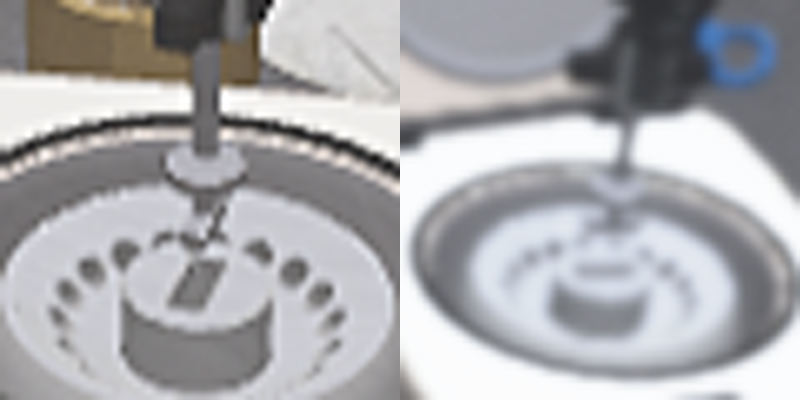

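The foot hovers about 18 mm above the hub and parallel to the slot. The shaft is at (206,100) and the slot at (197,283) in the side crop, so the key looks offset by 1–2 mm. I'll measure that offset in both fixed cameras.

Run:
```python
from h import *
s=read_state();R=Ro.from_quat(s["tcp_rot"]).as_matrix();t=np.array(s["tcp_pos"])
A=[];b=[]
for n in("side","scene"):
    im=get_image(n);f=192/np.tan(np.radians(im["fovy"])/2);Rc=np.array(im["R"])
    def pr(X): c=X@Rc.T+im["t"]; return c[...,:2]/c[...,2:]*f+[im["cx"],im["cy"]]
    g=im["pixels"].astype(float).mean(2)
    # shaft: per row darkness/edge centroid using depth mask
    p,P=cloud(n);T=(P-t)@R
    def off(m,zz):
        v,u=np.where(m);r=[]
        for y in np.unique(v):
            uu=u[v==y]
            ax=pr(np.array([t+R@np.array([0,0,z]) for z in np.linspace(-.02,.08,201)]))
            r.append(uu.mean()-np.interp(y,ax[:,1],ax[:,0]))
        return np.median(r),len(r),len(u)/len(r)
    sh=(abs(T[...,0])<.012)&(abs(T[...,1])<.012)&(T[...,2]>.014)&(T[...,2]<.038)
    co=(abs(T[...,0])<.018)&(abs(T[...,1])<.018)&(T[...,2]>.045)&(T[...,2]<.053)
    print(n,"shaft",off(sh,0),"collar",off(co,0))
    v,u=np.mgrid[:384,:512]
    r=np.stack([(u-im["cx"])/f,(v-im["cy"])/f,np.ones(u.shape)],-1)@Rc; o=-Rc.T@im["t"]
    X=o+r*((.084-o[2])/r[...,2])[...,None]
    near=np.hypot(X[...,0]-.5735,X[...,1]+.2735)<.0185
    med=np.median(g[near]);w=np.where(near,np.clip(med-8-g,0,None),0)
    print(" slot pts",(w>0).sum(),(X[...,:2]*w[...,None]).sum((0,1))/w.sum(), "px",(u*w).sum()/w.sum(),(v*w).sum()/w.sum(),"pred",pr(np.array([.5744,-.2731,.084])))
    for e in np.eye(3)[:2]*.001: print(" dpx per mm",pr(t+R@np.array([0,0,.05])+e)-pr(t+R@np.array([0,0,.05])))
```

```text
side shaft (np.float64(-0.5791156424893984), 11, 3.727272727272727) collar (np.float64(-0.2742363055432975), 8, 8.125)
 slot pts 57 [ 0.57173289 -0.27278357] px 296.9792836398839 269.85324298160697 pred [298.32906875 269.83794295]
 dpx per mm [ 0.50382988 -0.03235577]
 dpx per mm [-0.08497981 -0.27842941]
scene shaft (np.float64(0.7431660713355086), 8, 2.375) collar (np.float64(1.1633761155298998), 5, 4.6)
 slot pts 26 [ 0.57131166 -0.27264078] px 347.14453781512606 147.1596638655462 pred [346.64341217 146.6216558 ]
 dpx per mm [-0.2052242  -0.15821904]
 dpx per mm [-0.26364129  0.08410868]
```

Request:
step_arm([
  [0.005,-0.02,0.1,0,10],
  [0,0,0.1,0,10],
  [0,0,0.04,0,10],
  [0,0,0.03,0,10],
  [0,0,0.03,0,10],
  [0,0,0.02,0,10],
  [0,0,0,0,10],
])

```text
t: 12.48
tcp_pos: [0.5737, -0.2729, 0.1557]
tcp_rot: [0.851, 0.525, 0.0, -0.0]
ft_force: [0.1, -0.5, -1.9]
opening: 0.0128
grasp_force: 88.3
```

Request:
step_arm([
  [0,0,0.02,0,10],
  [0,0,0.02,0,10],
  [0,0,0.02,0,10],
  [0,0,0,0,10],
])

```text
t: 12.98
tcp_pos: [0.5736, -0.2729, 0.152]
tcp_rot: [0.851, 0.525, -0.0, -0.0]
ft_force: [-0.2, 0.5, -1.5]
opening: 0.0131
grasp_force: 88.3
```

Request:
step_arm([
  [0,0,0.03,0,10],
  [0,0,0.03,0,10],
  [0,0,0.03,0,10],
  [0,0,0.03,0,10],
  [0,0,0,0,10],
])

```text
t: 13.6
tcp_pos: [0.5736, -0.2729, 0.1447]
tcp_rot: [0.851, 0.525, -0.0, -0.0]
ft_force: [-1.7, -0.5, -1.5]
opening: 0.0128
grasp_force: 88.3
```

Request:
step_arm([
  [0,-0.008,0.03,0,10],
  [0,0,0.03,0,10],
  [0,0,0.02,0,10],
  [0,0,0.02,0,10],
  [0,0,0,0,10],
])

```text
t: 14.22
tcp_pos: [0.5732, -0.2727, 0.1388]
tcp_rot: [0.851, 0.525, -0.0, -0.0]
ft_force: [-0.1, 0.1, -1.9]
opening: 0.0131
grasp_force: 88.3
```

Request:
step_arm([
  [0,0,0.015,0,10],
  [0,0,0.015,0,10],
  [0,0,0,0,10],
])

```text
t: 14.6
tcp_pos: [0.5733, -0.2727, 0.1371]
tcp_rot: [0.851, 0.525, 0.0, 0.0]
ft_force: [-0.1, 0.3, -1.1]
opening: 0.013
grasp_force: 88.3
```

Request:
step_arm([
  [0,0,0.015,0,10],
  [0,0,0.015,0,10],
  [0,0,0,0,10],
])

```text
t: 14.98
tcp_pos: [0.5738, -0.2728, 0.1369]
tcp_rot: [0.851, 0.525, 0.001, 0.0]
ft_force: [-2.9, 0.6, 6.9]
opening: 0.0129
grasp_force: 88.5
```

Request:
step_arm([
  [0,0,-0.03,0,10],
  [0,0,0,0.5,10],
  [0,0,0,1,10],
  [0,0,0,1,10],
  [0,0,0,1,10],
  [0,0,0,1,10],
  [0,0,0,1,10],
  [0,0,0,0,10],
])

```text
t: 15.98
tcp_pos: [0.5731, -0.2731, 0.137]
tcp_rot: [0.951, 0.309, -0.0, 0.0]
ft_force: [-0.8, -0.0, 0.3]
opening: 0.0132
grasp_force: 88.8
```

Request:
step_arm([
  [0,0,0,1,10],
  [0,0,0,1,10],
  [0,0,0,1,10],
  [0,0,0,1,10],
  [0,0,0,1,10],
  [0,0,0,1,10],
  [0,0,0,1,10],
])

```text
t: 16.85
tcp_pos: [0.5733, -0.2725, 0.137]
tcp_rot: [1.0, 0.007, -0.0, -0.0]
ft_force: [-0.5, 0.7, 1.8]
opening: 0.013
grasp_force: 88.7
```

Request:
step_arm([
  [0,0,0,1,10],
  [0,0,0,1,10],
  [0,0,0,1,10],
  [0,0,0,1,10],
  [0,0,0,1,10],
  [0,0,0,0.5,10],
  [0,0,0,0,10],
  [0,0,0,0,10],
])

```text
t: 17.85
tcp_pos: [0.5734, -0.2724, 0.137]
tcp_rot: [0.973, -0.229, 0.0, -0.0]
ft_force: [0.2, 0.9, 0.3]
opening: 0.0128
grasp_force: 88.4
```

Run:
```python
from h import *
s=read_state();R=Ro.from_quat(s["tcp_rot"]).as_matrix();print(s["tcp_pos"],np.degrees(np.arctan2(R[1,0],R[0,0])),s["torque"],s["ft_force"],s["qpos"][6])
p,P=cloud("wrist"); v,u=np.mgrid[:384,:512]
# rotor yaw/bar check picture
q=cloud("side")[0][215:300,245:350]
cv2.imwrite("pics/8.png",np.hstack([p,cv2.resize(q,(288,384),interpolation=2)])[:,:,::-1])
```

```text
[ 0.57341594 -0.27237714  0.13701074] -26.53104297367845 [ 0.17996188 -0.06948893  0.00051875] [0.21315248 0.92196528 0.32759488] -1.3008603468526982
```

View pics/8.png

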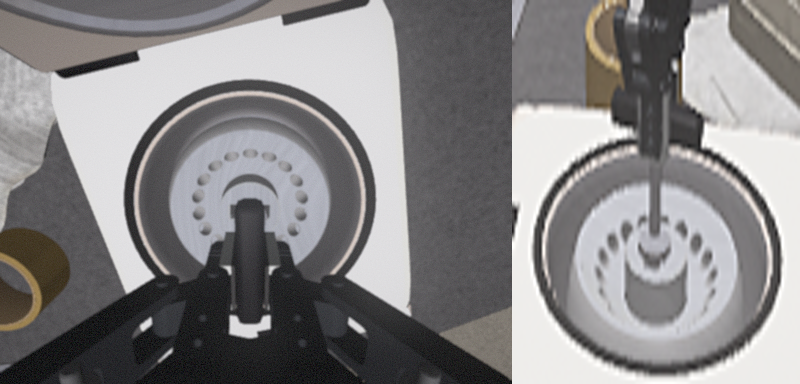

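The wrist and side views show the collar on the hub (side crop (655,240)) and the bar turned a quarter. There is no torque, so the rotor did not turn with it. Now I seat the foot gently.

Request:
step_arm([
  [0,0,-0.02,0,10],
  [0,0,-0.02,0,10],
  [0,0,-0.02,0,10],
  [0,0,-0.02,0,10],
  [0,0,-0.02,0,10],
  [0,0,0,0,10],
], grip_force=110)

```text
t: 18.7
tcp_pos: [0.5726, -0.2723, 0.1424]
tcp_rot: [0.973, -0.23, -0.001, -0.0]
ft_force: [-0.6, -0.5, -6.0]
opening: 0.0124
grasp_force: 105.1
```

Request:
step_arm([
  [0,0,-0.03,0,10],
  [0,0,-0.03,0,10],
  [0,0,-0.03,0,10],
  [0,0,-0.04,0,10],
  [0,0,0,0,10],
  [0,0,0,0,10],
])

```text
t: 19.45
tcp_pos: [0.5732, -0.2726, 0.1509]
tcp_rot: [0.973, -0.23, -0.0, -0.0]
ft_force: [-0.0, -0.1, -7.2]
opening: 0.0122
grasp_force: 105.0
```

Run:
```python
from h import *
s=read_state();print(s["tcp_pos"],s["ft_force"],s["torque"],s["opening"])
p,P=cloud("wrist");np.savez("w9",p=p,P=P)
def flat(n,p,P):
    q=P.reshape(-1,3);m=(np.hypot(q[:,0]-.573,q[:,1]+.272)<.063)&(q[:,2]>.05)&(q[:,2]<.2);q=q[m]
    print(n,len(q),np.percentile(q[:,2],[5,25,50,75,95]).round(4))
flat("wrist",p,P)
P0=np.load("w2.npz")["P"];flat("before",None,P0)
k=cloud("side")[0][205:300,240:355]
cv2.imwrite("pics/9.png",np.hstack([p[60:320,100:400],cv2.resize(k,(315,260),interpolation=2)])[:,:,::-1])
```

```text
[ 0.57323369 -0.27261707  0.15089108] [-0.01483081 -0.09877912 -7.21640238] [0.00042244 0.01886117 0.05889154] 0.01223650659757917
wrist 22545 [0.0671 0.0789 0.0868 0.1718 0.1958]
before 10801 [0.0575 0.0641 0.0738 0.0784 0.0832]
```

View pics/9.png

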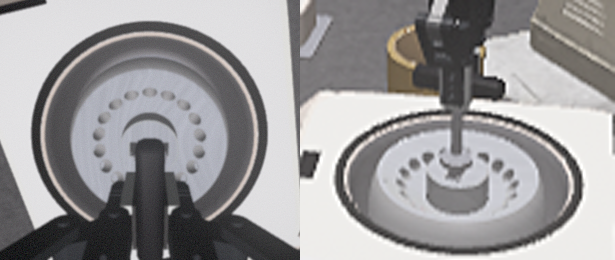

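The rotor has come up level on the key, with the collar about 5 mm above the hub (side crop (455,160)), which means the foot is seated. I'll lift the rest smoothly.

Request:
step_arm([
  [0,0,-0.04,0,10],
  [0,0,-0.08,0,10],
  [0,0,-0.13,0,10],
  [0,0,-0.17,0,10],
  [0,0,-0.19,0,10],
  [0,0,-0.2,0,10],
  [0,0,-0.2,0,10],
  [0,0,-0.18,0,10],
  [0,0,-0.14,0,10],
  [0,0,-0.1,0,10],
  [0,0,-0.06,0,10],
  [0,0,-0.03,0,10],
])

```text
t: 21.05
tcp_pos: [0.5732, -0.2726, 0.2421]
tcp_rot: [0.973, -0.23, -0.0, -0.0]
ft_force: [-0.1, 0.2, -6.1]
opening: 0.0123
grasp_force: 105.0
```

Request:
step_arm([
  [0,0,0,0,10],
  [0,0,0,0,10],
  [0,0,0,0,10],
  [0,0,0,0,10],
  [0,0,0,0,10],
  [0,0,0,0,10],
  [0,0,0,0,10],
  [0,0,0,0,10],
])

```text
t: 22.05
tcp_pos: [0.5733, -0.2727, 0.2422]
tcp_rot: [0.973, -0.23, 0.0, -0.0]
ft_force: [-0.7, 1.0, -6.4]
opening: 0.012
grasp_force: 105.0
```

Run:
```python
from h import *
s=read_state();print(s["t"],s["tcp_pos"],s["ft_force"],s["torque"],s["opening"],abs(s["qd"]).max())
p,P=cloud("side");k=p[140:310,200:400]
T=P.reshape(-1,3)
r=np.hypot(T[:,0]-.573,T[:,1]+.2726);z=T[(r<.072)&(r>.055)&(T[:,2]>.1)&(T[:,2]<.19)]
print(len(z),np.percentile(z[:,2],[0,2,50,98,100]))
w,W=cloud("wrist");q=W.reshape(-1,3);r=np.hypot(q[:,0]-.573,q[:,1]+.2726)
q=q[(r<.063)&(r>.03)&(q[:,2]>.145)&(q[:,2]<.19)]
if len(q):
  for i in range(4):
    c=np.linalg.lstsq(np.c_[q[:,:2]-[.573,-.2726],np.hypot(q[:,0]-.573,q[:,1]+.2726),np.ones(len(q))],q[:,2],rcond=None)[0]
  print("tilt deg xy",np.degrees(c[:2]),len(q))
cv2.imwrite("pics/10.png",np.hstack([cv2.resize(k,(400,340),interpolation=2),cv2.resize(w,(400,340))])[:,:,::-1])
```

```text
22.05 [ 0.57328417 -0.27271353  0.24216461] [-0.65116588  1.02215426 -6.36253582] [ 0.00931279 -0.04625062 -0.01681147] 0.012031143978008188 0.0011648128207282472
1441 [0.13962217 0.14409506 0.16610352 0.17990158 0.18109924]
tilt deg xy [-0.26641504 -0.67053498] 12174
```

View pics/10.png

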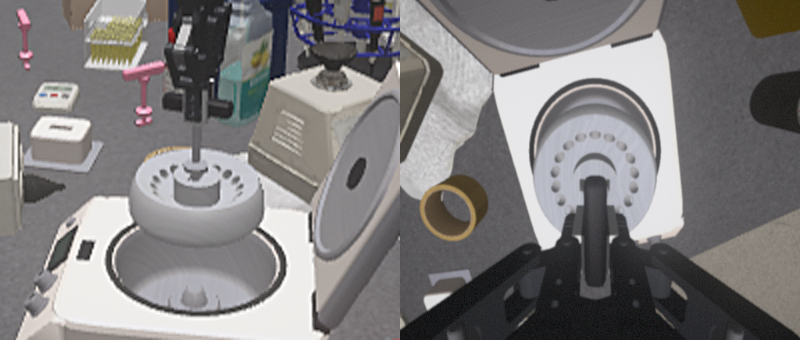

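The rotor hangs level and still above the bowl. Its underside is at about 0.135 m, 5 cm above the rim, and the bystanders are untouched. Handing in.

```bash
python3 -c "
from workcell import *
print(sign_off())"
```

```text
the job is handed in; nothing more can be done
None
```

The rotor hangs on the lifting key, level and still over the bowl, with its underside about 5 cm above the rim; the job is handed in at about 22 s, though no verdict came back.

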